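# Find the swab tin with the loose massager ball

## Task

The steel ball of the face massager has been shut away in one of the three closed tins on the bamboo tray. Starting with the tin on your left, then the middle one, then the right one, lift each clear of the tray above its own place, shake it by rocking it at least 30 degrees over and back level in the air, and set every silent tin back standing where it stood. Finish with the one that rattles in your grip, held still and level a hand's height above the counter with its centre beyond the middle of the tray's far edge, as if handing it over; do not put it down or let go, and leave the other things on the counter alone.

Things in the scene. Friction and masses are not known exactly. Their poses are not given: they have to be found in the camera images.
- tin_a_mid (a point): Centre (30 above the underside) of one of three identical closed aluminium tins standing on the tray: 110 (its x) x 56 (its y) x 60 high, 370 to 430 g in all, lid sealed; z up, x along its length. Which name stands left, middle or right changes every time. Grasp across the 56 mm width near the centre, firmly (30 N or so)
- tin_b_mid (a point): Centre (30 above the underside) of one of three identical closed aluminium tins standing on the tray: 110 (its x) x 56 (its y) x 60 high, 370 to 430 g in all, lid sealed; z up, x along its length. Which name stands left, middle or right changes every time. Grasp across the 56 mm width near the centre, firmly (30 N or so)
- tin_c_mid (a point): Centre (30 above the underside) of one of three identical closed aluminium tins standing on the tray: 110 (its x) x 56 (its y) x 60 high, 370 to 430 g in all, lid sealed; z up, x along its length. Which name stands left, middle or right changes every time. Grasp across the 56 mm width near the centre, firmly (30 N or so)
- tray_top (a point): Centre of the top face of the flat bamboo tray board, 160 (its x) x 480 (its y) x 12 thick, fixed to the counter; x points away from the robot to the far edge, 80 from this point, y to the robot's left, z up. The three tins stand on it in a row along y, about 160 apart, each with its length along the tray's x to within about 2 degrees
- tin_a: Whole tin of that name, origin at the centre of its underside. In exactly one of the three a steel ball (40 across, 260 g) rolls freely over the whole inside length of 102; rock that tin end over end (about its y): the ball runs to the low end and knocks, moving its centre up to 31 off the middle (0.08 Nm either way). In the other two nothing moves
- tin_b: Whole tin of that name, origin at the centre of its underside. In exactly one of the three a steel ball (40 across, 260 g) rolls freely over the whole inside length of 102; rock that tin end over end (about its y): the ball runs to the low end and knocks, moving its centre up to 31 off the middle (0.08 Nm either way). In the other two nothing moves
- tin_c: Whole tin of that name, origin at the centre of its underside. In exactly one of the three a steel ball (40 across, 260 g) rolls freely over the whole inside length of 102; rock that tin end over end (about its y): the ball runs to the low end and knocks, moving its centre up to 31 off the middle (0.08 Nm either way). In the other two nothing moves
- tweezer: steel tweezer, 95 x 10 x 8 high, lying on the tray between the left and the middle tin, along the tray's x; leave alone. Origin at the centre of its underside
- soap_dish: grey soap dish with a white soap, 100 x 135 x 37 high, on the counter to the left of the tray; leave alone. Origin at the centre of its underside
- tumbler: white tumbler with a toothbrush, 72 across, with the brush 190 high, to the right of the tray; leave alone. Origin at the centre of its underside
- nail_brush: wooden nail brush, 85 x 40 x 30 high, to the right of the tray; leave alone. Origin at the centre of its underside
There are look-alikes about, which are no part of the job. Leave any blue or green look-alike of the tin_c alone.

How it is judged (in metres and radians):
On the way, in this order (a step that is already met when the one before it is completed fails the run):
1. the tin that stands left is held clear of the tray above its place and rocked over by more than 23 degrees (((height (world z) of tin_a_mid above 0.065 m and contact force between the fingers and tin_a above 0.5 N and y of tin_a_mid in the frame of tray_top above 0.08 m and angle between tin_a_mid's own z axis and vertical above 0.4 rad) or (height (world z) of tin_b_mid above 0.065 m and contact force between the fingers and tin_b above 0.5 N and y of tin_b_mid in the frame of tray_top above 0.08 m and angle between tin_b_mid's own z axis and vertical above 0.4 rad) or (height (world z) of tin_c_mid above 0.065 m and contact force between the fingers and tin_c above 0.5 N and y of tin_c_mid in the frame of tray_top above 0.08 m and angle between tin_c_mid's own z axis and vertical above 0.4 rad))), for 0.02 s.
2. still in the air, the left tin comes back level (((height (world z) of tin_a_mid above 0.065 m and contact force between the fingers and tin_a above 0.5 N and y of tin_a_mid in the frame of tray_top above 0.08 m and angle between tin_a_mid's own z axis and vertical below 0.15 rad) or (height (world z) of tin_b_mid above 0.065 m and contact force between the fingers and tin_b above 0.5 N and y of tin_b_mid in the frame of tray_top above 0.08 m and angle between tin_b_mid's own z axis and vertical below 0.15 rad) or (height (world z) of tin_c_mid above 0.065 m and contact force between the fingers and tin_c above 0.5 N and y of tin_c_mid in the frame of tray_top above 0.08 m and angle between tin_c_mid's own z axis and vertical below 0.15 rad))), for 0.02 s.
3. the tin that stands middle is held clear of the tray above its place and rocked over by more than 23 degrees (((height (world z) of tin_a_mid above 0.065 m and contact force between the fingers and tin_a above 0.5 N and y of tin_a_mid in the frame of tray_top between -0.08 and 0.08 m and angle between tin_a_mid's own z axis and vertical above 0.4 rad) or (height (world z) of tin_b_mid above 0.065 m and contact force between the fingers and tin_b above 0.5 N and y of tin_b_mid in the frame of tray_top between -0.08 and 0.08 m and angle between tin_b_mid's own z axis and vertical above 0.4 rad) or (height (world z) of tin_c_mid above 0.065 m and contact force between the fingers and tin_c above 0.5 N and y of tin_c_mid in the frame of tray_top between -0.08 and 0.08 m and angle between tin_c_mid's own z axis and vertical above 0.4 rad))), for 0.02 s.
4. still in the air, the middle tin comes back level (((height (world z) of tin_a_mid above 0.065 m and contact force between the fingers and tin_a above 0.5 N and y of tin_a_mid in the frame of tray_top between -0.08 and 0.08 m and angle between tin_a_mid's own z axis and vertical below 0.15 rad) or (height (world z) of tin_b_mid above 0.065 m and contact force between the fingers and tin_b above 0.5 N and y of tin_b_mid in the frame of tray_top between -0.08 and 0.08 m and angle between tin_b_mid's own z axis and vertical below 0.15 rad) or (height (world z) of tin_c_mid above 0.065 m and contact force between the fingers and tin_c above 0.5 N and y of tin_c_mid in the frame of tray_top between -0.08 and 0.08 m and angle between tin_c_mid's own z axis and vertical below 0.15 rad))), for 0.02 s.
5. the tin that stands right is held clear of the tray above its place and rocked over by more than 23 degrees (((height (world z) of tin_a_mid above 0.065 m and contact force between the fingers and tin_a above 0.5 N and y of tin_a_mid in the frame of tray_top below -0.08 m and angle between tin_a_mid's own z axis and vertical above 0.4 rad) or (height (world z) of tin_b_mid above 0.065 m and contact force between the fingers and tin_b above 0.5 N and y of tin_b_mid in the frame of tray_top below -0.08 m and angle between tin_b_mid's own z axis and vertical above 0.4 rad) or (height (world z) of tin_c_mid above 0.065 m and contact force between the fingers and tin_c above 0.5 N and y of tin_c_mid in the frame of tray_top below -0.08 m and angle between tin_c_mid's own z axis and vertical above 0.4 rad))), for 0.02 s.
6. still in the air, the right tin comes back level (((height (world z) of tin_a_mid above 0.065 m and contact force between the fingers and tin_a above 0.5 N and y of tin_a_mid in the frame of tray_top below -0.08 m and angle between tin_a_mid's own z axis and vertical below 0.15 rad) or (height (world z) of tin_b_mid above 0.065 m and contact force between the fingers and tin_b above 0.5 N and y of tin_b_mid in the frame of tray_top below -0.08 m and angle between tin_b_mid's own z axis and vertical below 0.15 rad) or (height (world z) of tin_c_mid above 0.065 m and contact force between the fingers and tin_c above 0.5 N and y of tin_c_mid in the frame of tray_top below -0.08 m and angle between tin_c_mid's own z axis and vertical below 0.15 rad))), for 0.02 s.
At the end, for the whole second after the job is handed in: The rattling tin is in the fingers, its centre 100 to 350 mm up, 5 to 180 mm beyond the tray's far edge, within 120 mm of its middle sideways, level within 11 degrees and still. The silent tins stand upright, released, within 40 mm of where they started (((distance between tin_a_mid and ball below 0.06 m and contact force between the fingers and tin_a above 1 N and height (world z) of tin_a_mid between 0.1 and 0.35 m and x of tin_a_mid in the frame of tray_top between 0.085 and 0.26 m and y of tin_a_mid in the frame of tray_top between -0.12 and 0.12 m and angle between tin_a_mid's own z axis and vertical below 0.2 rad and linear speed of tin_a below 0.05 m/s and distance of each of tin_b_mid, tin_c_mid from where it was at the start of the episode below 0.04 m and angle between each of tin_b_mid, tin_c_mid's own z axis and vertical below 0.1 rad and linear speed of each of tin_b, tin_c below 0.03 m/s and contact force between the fingers and tin_b below 0.2 N and contact force between the fingers and tin_c below 0.2 N) or (distance between tin_b_mid and ball below 0.06 m and contact force between the fingers and tin_b above 1 N and height (world z) of tin_b_mid between 0.1 and 0.35 m and x of tin_b_mid in the frame of tray_top between 0.085 and 0.26 m and y of tin_b_mid in the frame of tray_top between -0.12 and 0.12 m and angle between tin_b_mid's own z axis and vertical below 0.2 rad and linear speed of tin_b below 0.05 m/s and distance of each of tin_a_mid, tin_c_mid from where it was at the start of the episode below 0.04 m and angle between each of tin_a_mid, tin_c_mid's own z axis and vertical below 0.1 rad and linear speed of each of tin_a, tin_c below 0.03 m/s and contact force between the fingers and tin_a below 0.2 N and contact force between the fingers and tin_c below 0.2 N) or (distance between tin_c_mid and ball below 0.06 m and contact force between the fingers and tin_c above 1 N and height (world z) of tin_c_mid between 0.1 and 0.35 m and x of tin_c_mid in the frame of tray_top between 0.085 and 0.26 m and y of tin_c_mid in the frame of tray_top between -0.12 and 0.12 m and angle between tin_c_mid's own z axis and vertical below 0.2 rad and linear speed of tin_c below 0.05 m/s and distance of each of tin_a_mid, tin_b_mid from where it was at the start of the episode below 0.04 m and angle between each of tin_a_mid, tin_b_mid's own z axis and vertical below 0.1 rad and linear speed of each of tin_a, tin_b below 0.03 m/s and contact force between the fingers and tin_a below 0.2 N and contact force between the fingers and tin_b below 0.2 N))); the arm keeps its last pose, push and grip.
It fails at once if a bystander is moved by more than 30 mm (distance of any of tweezer, soap_dish, tumbler, nail_brush from where it was at the start of the episode above 0.03 m).
It also fails if it takes over 72 s, if anything falls off the work surface, if the arm or the gripper's body presses on something with over 40 N, if the wrist force passes 120 N, or if a joint passes its speed limit or range.

## Robot

A 6-joint arm with a two-finger parallel gripper is mounted at the origin on the work surface. World frame = base frame: x ahead of the robot, y to its left, z up, the work surface at z = 0. Lengths are in mm, angles in rad, forces in N, time in s.
With the tool pointing down it reaches from about 350 to 975 mm from the base axis. Payload 7.1 kg.
Tool frame: the origin (TCP) lies at the very end of the fingers, on their centre line; the grasp point (between the pads) lies 19 mm behind it (tcp_to_grasp is the distance from the TCP to the grasp point, in mm); z points along the fingers, y is the direction in which the jaws open and shut (so a half turn about z gives the same grasp; the last joint's range is limited). The gripper opens to 88 mm and grips with 3 to 60 N. Pads are 20 mm wide; open, the fingers measure 115 mm over their backs; the gripper's body (75 mm by 178 mm) begins 61 mm behind the grasp point.
Start: joints at [-0.019, 0.423, 1.63, -0, 1.089, -0.019], TCP at [624.984, 0.026, 222.675] pointing down, gripper open.
Joint ranges: [-3, 3], [-0.9, 2.11], [0.09, 2.58], [-1.31, 4.45], [0.11, 2.69], [-2.54, 2.54]. Speed limits (rad/s): [2.39, 2.39, 3.01, 3.14, 3.14, 3.14].

## Interface

Orientations are given as a unit quaternion [x, y, z, w].
In Python, from station import get_obs, snapshot, camera_params, sign_off, tcp_to_grasp gives the robot as it stands.
- The arm moves only by the tool play_rows, never from a script. Its argument "series" is a list that holds one entry, the list of rows, each a list of 5 numbers: the finger opening in cm, from 0 to 8.78, then the shift along the tool's x, y, z in cm, then the turn about the tool's z in degrees. In form: [[[jaw, x, y, z, roll], ...]]. A call has 1 to 10 rows; each row shifts and turns the commanded pose from where the row before left it, along the tool's axes as they then stand; what a row does not reach is not made up. A row lasts 1/10 s, in which the tool goes at most 50 mm and 8.59 degrees, less where a joint would pass 70% of its speed; a pose out of reach is approached as far as the arm can. A call is refused whole if a number of a shift passes 5 or a number of a turn 8.59, either way. A call with a gripper value outside its range is refused whole. The fingers move at their own pace and stop on an object; "squeeze" is the grip in N (left out, the last holds). Time passes only in rows, so rows that do not move let the fingers close. It gives the time, the measured TCP pose, the force and the opening at its end, in the units of the state.
- get_obs(): the state, without advancing time (a new reading comes with each control period).
- snapshot(name): name is "scene" or "side" or "wrist"; returns the picture (480x640x3 uint8, red, green, blue); there is no depth.
- camera_params(name): a dict with "intrinsics" (3x3 intrinsics, pixels), "D" ([k1, k2, p1, p2, k3] as OpenCV has them; the pictures are not rectified), "eye" and "rotation" of the camera in the world. Camera axes: x right, y down, z forward; pixel columns grow to the right and rows downward; lengths in mm; the calibration is good to about 2 mm. A picture is of the moment at which its call begins: read the wrist's pose just before it. camera_params takes no time and is no camera call; for the wrist camera it gives the pose at the moment of the call.
- sign_off(): hands the job in, once; it reports no verdict.
The state is a dict: "t": time; "joints": joint angles; "joint_vel": joint speeds; "joint_torque": joint torques, N m; "tcp_pos": TCP position; "orientation": TCP orientation; "contact_force": force on the tool from outside, world axes, zero at the start; "wrist_torque": the same for the moment, N m; "width": finger opening in mm.
Only numpy, scipy, OpenCV 4.12 (cv2) and the standard library are available. Lean on these libraries where they do the work, as an engineer would, in place of code of your own. Each camera call takes 0.05 s, during which the arm holds its last target. There are 200 camera calls.

## Working session

There is one attempt and no reset: what is moved stays moved. The work goes in short steps, Python scripts to look and compute and a tool call to move; the robot and the scene stay as the last step left them, time stands still between calls to the robot, and variables do not carry over. Pictures are saved under pics/ and viewed, about 8 in all and at most 12, crops included, and the job is handed in when it is done.

Besides the shell and the picture viewer there is one more tool, called after "Emit:" as name([rows], argument=value, ...), one row to a line, values as JSON. play_rows: Moves the arm, as the interface text tells. Its arguments: {"type":"object","properties":{"series":{"type":"array","items":{"type":"array","items":{"type":"array","items":{"type":"number"}}}},"squeeze":{"type":"number"}},"required":["series"]}

```bash
ls; mkdir -p pics
python3 - <<'E'
from station import *
import cv2
o=get_obs(); print(o, tcp_to_grasp)
for n in("scene","side","wrist"):
    c=camera_params(n); print(n,c)
    cv2.imwrite(f"pics/{n}0.png",snapshot(n)[:,:,::-1])
E
```

```text
pics
{'t': 0.0, 'joints': array([-1.89854423e-02,  4.23864216e-01,  1.63068666e+00,  1.59010664e-07,
        1.08858698e+00, -1.90020789e-02]), 'joint_vel': array([-0.00029603, -0.00127156, -0.00107989, -0.0002722 ,  0.0026234 ,
        0.00054178]), 'joint_torque': array([ 1.28069914e-03, -5.44622147e+01, -2.73670936e+01,  6.42951974e-02,
        2.27214623e-02, -1.51321510e-04]), 'tcp_pos': array([6.24444330e+02, 4.54122125e-02, 2.21888413e+02]), 'orientation': array([ 7.07100714e-01,  7.07112426e-01, -5.35785393e-04, -5.56636686e-04]), 'contact_force': array([ 0.03271179,  0.13303021, -0.68095305]), 'wrist_torque': array([ 0.00118156, -0.0078769 ,  0.0330121 ]), 'width': 87.28920231131622} 18.700000000000003
scene {'intrinsics': array([[559.55308949,   0.        , 323.94759736],
       [  0.        , 559.55308949, 246.40083654],
       [  0.        ,   0.        ,   1.        ]]), 'D': array([0.01741742, 0.        , 0.        , 0.        , 0.        ]), 'eye': array([ 902.21364809,  608.23664518, 1139.66271963]), 'rotation': array([ 0.26697215,  0.91525422, -0.2890152 , -0.08663596])}
side {'intrinsics': array([[470.17005565,   0.        , 316.87863184],
       [  0.        , 470.17005565, 239.20266151],
       [  0.        ,   0.        ,   1.        ]]), 'D': array([-0.00170743,  0.        ,  0.        ,  0.        ,  0.        ]), 'eye': array([-244.55219616, -796.76997827,  893.72084268]), 'rotation': array([ 0.82732338, -0.34474134,  0.16238255, -0.41270007])}
wrist {'intrinsics': array([[395.21139759,   0.        , 327.23210947],
       [  0.        , 395.21139759, 240.26395751],
       [  0.        ,   0.        ,   1.        ]]), 'D': array([-0.08986872,  0.        ,  0.        ,  0.        ,  0.        ]), 'eye': array([623.07513803,  68.83475419, 385.22105019]), 'rotation': array([ 9.91752863e-01, -1.02831253e-04,  1.63849561e-05,  1.28164926e-01])}
```

View pics/scene0.png

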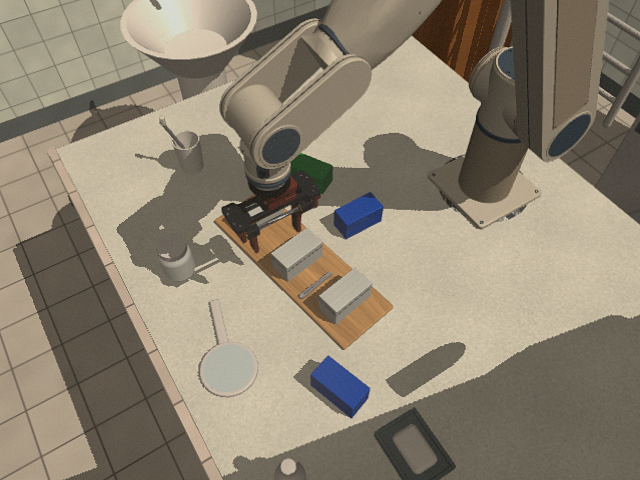

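View pics/side0.png

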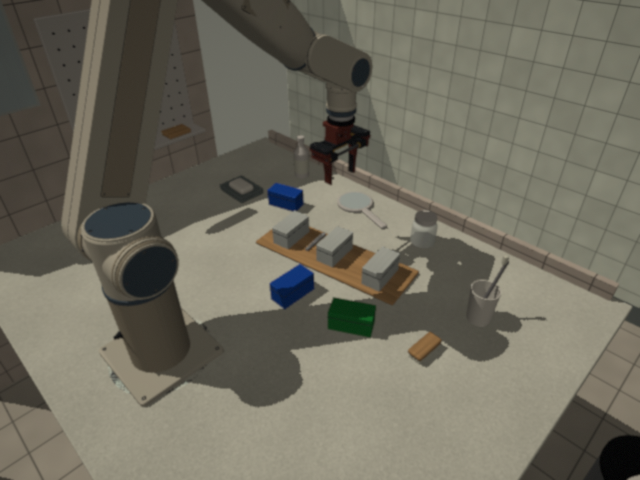

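View pics/wrist0.png

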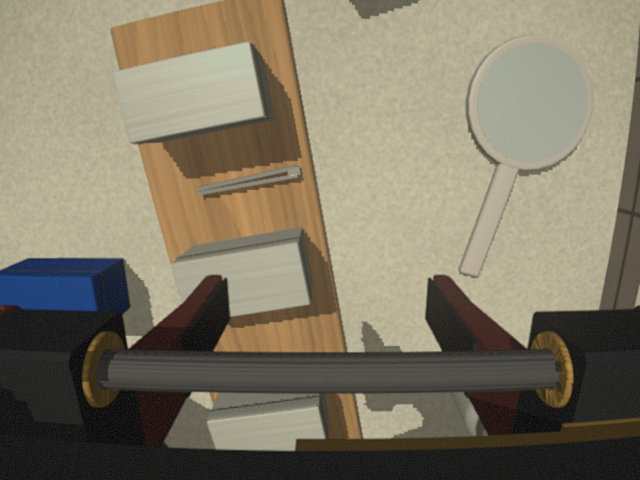

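Emit:
play_rows([
  [[8.78,0,5,0,0],[8.78,0,5,0,0],[8.78,0,5,0,0],[8.78,0,5,0,0],[8.78,0,5,0,0],[8.78,0,5,0,0],[8.78,0,5,0,0],[8.78,0,3,0,0],[8.78,0,3,0,0],[8.78,0,3,0,0]],
])

```text
t: 1.15
tcp_pos: [1029.0, 0.1, 209.1]
orientation: [0.707, 0.707, 0.004, 0.004]
contact_force: [0.2, 0.5, 0.9]
width: 87.8
```

Run:
```python
from station import *
import numpy as np
from scipy.spatial.transform import Rotation as R
np.set_printoptions(suppress=True,precision=3)
o=get_obs(); print(o['t'],o['tcp_pos'],R.from_quat(o['orientation']).as_matrix(),o['joints'])
```

```text
1.15 [1028.968    0.055  209.133] [[ 0.    1.    0.01]
 [ 1.   -0.    0.  ]
 [ 0.    0.01 -1.  ]] [-0.012  1.258  0.086  0.     1.787 -0.012]
```

Emit:
play_rows([
  [[8.78,0,3,0,0],[8.78,0,3,0,0],[8.78,0,3,0,0]],
])

```text
t: 1.45
tcp_pos: [1051.7, -0.0, 210.0]
orientation: [0.706, 0.706, 0.03, 0.03]
contact_force: [-0.7, 0.6, -0.1]
width: 88.0
```

```bash
cat > st.py <<'E'
from station import *
import numpy as np
from scipy.spatial.transform import Rotation as R
np.set_printoptions(suppress=True,precision=3)
def st():
    o=get_obs(); print(o['t'],o['tcp_pos'],'tool z',R.from_quat(o['orientation']).as_matrix()[:,2],'j',o['joints'],'F',o['contact_force'],'M',o['wrist_torque'],'w',o['width']); return o
if __name__=='__main__': st()
E
python3 st.py
```

```text
1.45 [1051.691   -0.003  210.043] tool z [ 0.083 -0.    -0.997] j [-0.012  1.258  0.086  0.001  1.713 -0.011] F [-0.745  0.627 -0.095] M [ 0.013  0.054 -0.04 ] w 87.95601620560629
```

```bash
cat > cam.py <<'E'
import numpy as np, cv2
from scipy.spatial.transform import Rotation as R
def ray(p,c,z):
    u=cv2.undistortPoints(np.array(p,float).reshape(-1,1,2),c['intrinsics'],c['D'])[:,0]
    d=R.from_quat(c['rotation']).apply(np.c_[u,np.ones(len(u))])
    e=np.array(c['eye']); return (e+d*((z-e[2])/d[:,2])[:,None])[:,:2]
E
python3 - <<'E'
from station import camera_params
from cam import *
np.set_printoptions(suppress=True,precision=1)
w=dict(intrinsics=np.array([[395.211,0,327.232],[0,395.211,240.264],[0,0,1]]),D=np.array([-0.08986872,0,0,0,0]),eye=[623.075,68.835,385.221],rotation=[9.91752863e-01,-1.02831253e-04,1.63849561e-05,1.28164926e-01])
def yaw(v): return np.degrees(np.arctan2(v[1],v[0]))
L=ray([(114,72),(250,43),(268,118),(133,142)],w,72); print('L',L,L.mean(0),yaw(L[1]-L[0]),yaw(L[2]-L[3]))
M=ray([(302,252),(310,303)],w,72); print('M far edge',M,yaw(M[1]-M[0])+90)
T=ray([(285,0),(360,440),(112,28)],w,12); print('tray edge',T,yaw(T[1]-T[0])+90)
s=camera_params('side'); c=camera_params('scene')
print('side tray corners',ray([(257,242),(280,231),(418,271),(393,299)],s,12))
print('scene tray corners',ray([(345,348),(392,307),(215,220)],c,12))
print('scene tops', ray([(275,253),(302,232),(321,240),(296,264)],c,72),ray([(322,294),(352,268),(371,282),(343,306)],c,72))
E
```

```text
L [[459.1 120.4]
 [565.8 137.9]
 [577.8  83.3]
 [469.5  66.9]] [518.  102.1] 9.336987769721304 8.628211168688411
M far edge [[602.2 -23.5]
 [608.3 -69.1]] 7.579457501124324
tray edge [[ 586.4  186.8]
 [ 661.  -268.7]
 [ 428.8  168.9]] 9.304479526893374
side tray corners [[ 421.5  155.6]
 [ 508.5  147.6]
 [ 653.8 -277.6]
 [ 515.9 -296.2]]
scene tray corners [[ 578.2  195.8]
 [ 430.7  169.1]
 [ 660.5 -275.2]]
scene tops [[599.4 -66.9]
 [515.2 -85.1]
 [489.7 -41.2]
 [574.  -14.8]] [[566.4  83.6]
 [472.3  62.7]
 [457.4 116.3]
 [544.1 133.4]]
```

Emit:
play_rows([
  [[8.78,0,-5,0,0],[8.78,4,-2,0,0],[8.78,4,0,0,0],[8.78,4,0,0,0],[8.78,4,0,0,8.1],[8.78,0,0,0,8.1],[8.78,0,0,0,8.1],[8.78,0,0,0,8.1],[8.78,0,0,0,8.1],[8.78,0,0,0,8.1]],
])

```text
t: 2.45
tcp_pos: [1012.0, 160.2, 208.7]
orientation: [0.936, 0.35, 0.039, 0.014]
contact_force: [-0.9, 0.3, -0.4]
width: 87.7
```

Emit:
play_rows([
  [[8.78,0,0,0,8.1],[8.78,0,0,0,8.1],[8.78,0,0,0,8.1],[8.78,0,0,0,8.1]],
])

```text
t: 2.85
tcp_pos: [1012.0, 160.1, 208.7]
orientation: [0.996, 0.075, 0.042, 0.003]
contact_force: [0.1, 1.1, -0.8]
width: 87.9
```

```bash
python3 st.py
```

```text
2.85 [1012.047  160.063  208.722] tool z [ 0.083  0.001 -0.997] j [ 0.149  1.13   0.355 -0.012  1.574  1.568] F [ 0.091  1.077 -0.833] M [ 0.014  0.142 -0.001] w 87.94765922706617
```

Emit:
play_rows([
  [[8.78,4.5,0,0.4,0],[8.78,4.5,0,0.4,0],[8.78,4.5,0,0.6,0],[8.78,4.5,0,0.6,0],[8.78,4.5,0,0.8,0],[8.78,4.5,0,0.8,0]],
])

```text
t: 3.45
tcp_pos: [1092.1, 172.1, 176.9]
orientation: [0.99, 0.078, 0.118, -0.003]
contact_force: [0.3, 0.2, 0.1]
width: 88.0
```

```bash
python3 st.py
```

```text
3.45 [1092.127  172.073  176.904] tool z [ 0.233  0.025 -0.972] j [ 0.148  1.298  0.087 -0.01   1.521  1.56 ] F [0.259 0.163 0.094] M [0.08  0.178 0.038] w 87.96722899761251
```

Emit:
play_rows([
  [[8.78,4.5,0,0.6,0],[8.78,4.5,0,0.6,0],[8.78,4.5,0,0.6,0]],
])

```text
t: 3.75
tcp_pos: [1119.0, 176.2, 178.2]
orientation: [0.984, 0.078, 0.161, -0.007]
contact_force: [-0.1, 0.2, 0.7]
width: 87.5
```

```bash
python3 st.py
```

```text
3.75 [1119.017  176.2    178.163] tool z [ 0.316  0.039 -0.948] j [ 0.148  1.304  0.087 -0.009  1.427  1.56 ] F [-0.149  0.192  0.698] M [0.035 0.174 0.023] w 87.47328854775807
```

```bash
cat > plan.py <<'E'
import sys
from st import *
o=st(); M=R.from_quat(o['orientation']).as_matrix()
print('M',M)
t=np.array([float(a) for a in sys.argv[1:4]])
d=M.T@(t-o['tcp_pos'])/10; n=int(np.ceil(np.linalg.norm(d)/4.9))
print('shift cm',d,'rows',n,'per',d/n,'azim tool x',np.degrees(np.arctan2(M[1,0],M[0,0])),'jaw z',M[2,1])
E
python3 plan.py 520 -50 300
```

```text
3.75 [1119.017  176.2    178.163] tool z [ 0.316  0.039 -0.948] j [ 0.148  1.304  0.087 -0.009  1.427  1.56 ] F [-0.149  0.192  0.698] M [0.035 0.174 0.023] w 87.47328854775807
M [[ 0.936  0.156  0.316]
 [ 0.152 -0.988  0.039]
 [ 0.319  0.012 -0.948]]
shift cm [-55.597  13.143 -31.378] rows 14 per [-3.971  0.939 -2.241] azim tool x 9.20516543014911 jaw z 0.011939607448924043
```

Emit:
play_rows([
  [[8.78,-2,0.4,-1,0],[8.78,-3,0.8,-2,0],[8.78,-4,0.9,-2.2,0],[8.78,-4,0.9,-2.2,0],[8.78,-4,0.9,-2.2,0],[8.78,-4,0.9,-2.2,0],[8.78,-4,0.9,-2.2,0],[8.78,-4,0.9,-2.2,0],[8.78,-4,0.9,-2.2,0],[8.78,-4,0.9,-2.2,0]],
])

```text
t: 4.75
tcp_pos: [724.2, 30.2, 258.1]
orientation: [0.984, 0.078, 0.162, -0.006]
contact_force: [0.5, -0.0, 0.3]
width: 87.7
```

Emit:
play_rows([
  [[8.78,-4,0.9,-2.2,0],[8.78,-4,0.9,-2.2,0],[8.78,-4,0.9,-2.2,0],[8.78,-4,0.9,-2.2,0],[8.78,-2,0.9,-2.2,0],[8.78,0,0,0,0],[8.78,0,0,0,0]],
])

```text
t: 5.45
tcp_pos: [530.1, -45.6, 305.8]
orientation: [0.984, 0.078, 0.162, -0.006]
contact_force: [0.8, -0.1, -0.1]
width: 87.7
```

Run:
```python
from st import *
import cv2,pickle
st(); c=camera_params('wrist'); im=snapshot('wrist'); pickle.dump(c,open('w1.pkl','wb'))
cv2.imwrite('pics/wrist1.png',im[:,:,::-1]); print(c['eye'])
```

```text
5.45 [530.077 -45.602 305.795] tool z [ 0.317  0.036 -0.948] j [-0.158  0.051  1.957  0.118  0.823  1.188] F [ 0.835 -0.11  -0.106] M [0.042 0.207 0.016] w 87.70762069961907
[541.852 -41.553 482.641]
```

View pics/wrist1.png

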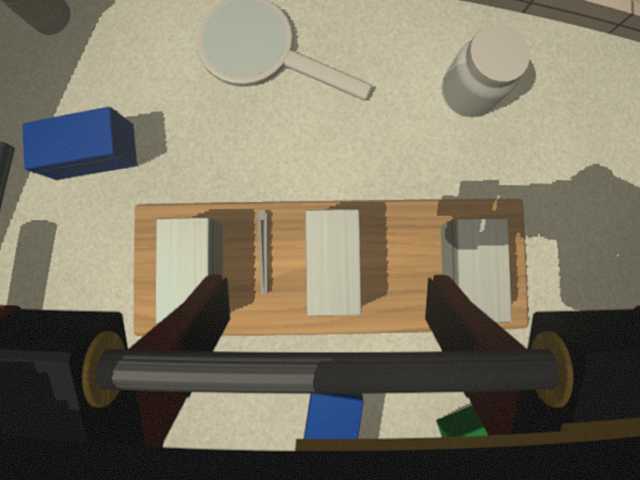

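Run:
```python
from cam import *
import pickle
np.set_printoptions(suppress=True,precision=1)
c=pickle.load(open('w1.pkl','rb'))
def yaw(v): return np.degrees(np.arctan2(v[1],v[0]))
T=ray([(135,205),(523,200),(527,327),(133,335)],c,12); print('tray',T,T.mean(0),yaw(T[1]-T[0])+90)
im=cv2.imread('pics/wrist1.png'); g=im.astype(int)
hsv=cv2.cvtColor(im,cv2.COLOR_BGR2HSV)
for n,(a,b) in dict(L=(150,212),M=(300,366),R=(450,516)).items():
    for z in (72,):
        m=((hsv[...,1]<60)&(hsv[...,2]>95)).astype(np.uint8); m[:205]=0;m[335:]=0; m[:,:a]=0;m[:,b:]=0
        k=max(cv2.findContours(m,cv2.RETR_EXTERNAL,cv2.CHAIN_APPROX_NONE)[0],key=cv2.contourArea)
        box=cv2.boxPoints(cv2.minAreaRect(k)); print(n,box.tolist(),cv2.boundingRect(k))
P=dict(L=[(157,219),(209,219),(157,321)],M=[(306,210),(358,209),(361,315),(307,314)],R=[(455,219),(508,219),(511,321),(459,321)])
for n,p in P.items():
    q=ray(p,c,72); print(n,q.tolist(),'len',np.linalg.norm(q[-1]-q[0]),'yaw',yaw(q[0]-q[-1]), 'ctr',(q.mean(0) if len(q)==4 else (q[1]+q[2])/2))
```

```text
tray [[ 581.   195.7]
 [ 662.2 -275.2]
 [ 508.1 -299.9]
 [ 426.1  169.7]] [544.4 -52.4] 9.780301119786401
L [[156.0, 217.0], [209.0, 217.0], [209.0, 323.0], [156.0, 323.0]] (156, 217, 54, 107)
M [[304.82611083984375, 209.3458709716797], [359.14239501953125, 208.5352020263672], [360.7265625, 314.67572021484375], [306.4102783203125, 315.48638916015625]] (305, 209, 56, 107)
R [[447.7363586425781, 219.41055297851562], [507.4009094238281, 217.02395629882812], [511.5750427246094, 321.3769836425781], [451.9104919433594, 323.7635803222656]] (450, 218, 61, 105)
L [[564.9580413879469, 138.63710772888825], [573.4966474073067, 83.362276487628], [459.6863876003138, 119.59958569082565]] len 106.97919581176986 yaw 10.250688301615073 ctr [516.6 101.5]
M [[598.6283683475359, -15.869423605460366], [608.2257795350334, -69.56494596438982], [499.6503492855375, -89.1933577478474], [492.1636114083556, -33.92458189014614]] len 107.98487491683173 yaw 9.62510778658506 ctr [549.7 -52.1]
R [[614.1277705041977, -173.13783218752266], [623.5123695601349, -230.9455579012952], [516.3004762874727, -248.31156961689496], [508.49041426723664, -192.06907769638175]] len 107.32028274865522 yaw 10.160111351388435 ctr [ 565.6 -211.1]
```

```bash
python3 plan.py 522.5 102.2 130
python3 - <<'E'
from st import *
M=R.from_quat(get_obs()['orientation']).as_matrix()
print('world z+10cm in tool',M.T@[0,0,10])
E
```

```text
5.5 [530.217 -45.277 304.828] tool z [ 0.316  0.037 -0.948] j [-0.158  0.053  1.956  0.118  0.823  1.188] F [-0.694 -0.277 -0.486] M [0.008 0.24  0.03 ] w 87.63064575007897
M [[ 0.936  0.156  0.316]
 [ 0.152 -0.988  0.037]
 [ 0.317  0.013 -0.948]]
shift cm [ -4.034 -14.92   16.878] rows 5 per [-0.807 -2.984  3.376] azim tool x 9.207130717513175 jaw z 0.01333356188218542
world z+10cm in tool [ 3.174  0.133 -9.482]
```

Emit:
play_rows([
  [[8.78,-0.8,-3,3.4,-0.8],[8.78,-0.8,-3,3.4,0],[8.78,-0.8,-3,3.4,0],[8.78,-0.8,-3,3.4,0],[8.78,-0.8,-2.9,3.3,0],[8.78,0,0,0,0],[8.78,0,0,0,0]],
])

```text
t: 6.2
tcp_pos: [519.7, 102.7, 126.6]
orientation: [0.984, 0.086, 0.158, -0.006]
contact_force: [0.1, 0.1, 0.3]
width: 88.1
```

```bash
python3 plan.py 522.5 102.2 28.3
```

```text
6.2 [519.674 102.736 126.583] tool z [ 0.309  0.038 -0.95 ] j [ 0.184  0.334  2.118 -0.052  0.373  1.625] F [0.121 0.073 0.301] M [0.036 0.2   0.01 ] w 88.07902584044236
M [[ 0.935  0.172  0.309]
 [ 0.168 -0.985  0.038]
 [ 0.311  0.016 -0.95 ]]
shift cm [-2.805 -0.059  9.424] rows 3 per [-0.935 -0.02   3.141] azim tool x 10.19831927119068 jaw z 0.016363234478916713
```

Emit:
play_rows([
  [[8.78,-0.9,0,3.1,0],[8.78,-0.9,0,3.1,0],[8.78,-0.5,0,1.6,0],[8.78,0,0,0,0],[8.78,0,0,0,0]],
])

```text
t: 6.7
tcp_pos: [523.7, 100.3, 47.5]
orientation: [0.984, 0.085, 0.16, -0.005]
contact_force: [0.4, 0.6, -0.1]
width: 87.7
```

```bash
python3 plan.py 522.5 102.2 28.3
```

```text
6.7 [523.686 100.292  47.534] tool z [ 0.313  0.038 -0.949] j [ 0.177  0.507  2.139 -0.104  0.176  1.676] F [ 0.41   0.62  -0.068] M [-0.029  0.243  0.032] w 87.69108945173483
M [[ 0.935  0.168  0.313]
 [ 0.165 -0.986  0.038]
 [ 0.315  0.016 -0.949]]
shift cm [-0.685 -0.239  1.795] rows 1 per [-0.685 -0.239  1.795] azim tool x 9.988503358134377 jaw z 0.01636246837590298
```

Emit:
play_rows([
  [[8.78,-0.5,-0.2,1.3,0],[8.78,0,0,0,0],[5,0,0,0,0],[5,0,0,0,0],[5,0,0,0,0],[5,0,0,0,0],[5,0,0,0,0],[5,0,0,0,0],[5,0,0,0,0],[5,0,0,0,0]],
], squeeze=35)

```text
t: 7.7
tcp_pos: [521.6, 102.5, 32.9]
orientation: [0.984, 0.085, 0.159, -0.006]
contact_force: [-2.0, 0.1, 5.1]
width: 55.7
```

```bash
python3 st.py
```

```text
7.7 [521.646 102.538  32.916] tool z [ 0.312  0.038 -0.949] j [ 0.183  0.538  2.144 -0.139  0.142  1.715] F [-2.028  0.106  5.105] M [0.444 0.298 0.157] w 55.71959537892024
```

Emit:
play_rows([
  [[5,0.5,0,-1.5,0],[5,1,0.1,-3,0],[5,1,0.1,-3,0],[5,1,0,-3,0],[5,0.5,0,-1.5,0],[5,0,0,0,0],[5,0,0,0,0],[5,0,0,0,0],[5,0,0,0,0]],
])

```text
t: 8.6
tcp_pos: [520.7, 102.3, 157.3]
orientation: [0.984, 0.085, 0.157, -0.005]
contact_force: [-0.6, 0.0, -4.5]
width: 56.2
```

```bash
python3 st.py
```

```text
8.6 [520.689 102.284 157.29 ] tool z [ 0.308  0.037 -0.951] j [ 0.183  0.276  2.097 -0.045  0.453  1.618] F [-0.629  0.041 -4.544] M [-0.034  0.403 -0.008] w 56.15149890503342
```

Emit:
play_rows([
  [[5,0,0,0,-5],[5,0,0,0,-8.5],[5,0,0,0,-8.5],[5,0,0,0,-8.5],[5,0,0,0,-8.5],[5,0,0,0,-8.5],[5,0,0,0,-8.5],[5,0,0,0,-8.5],[5,0,0,0,-8.5],[5,0,0,0,-8.5]],
])

```text
t: 9.6
tcp_pos: [521.1, 102.4, 157.7]
orientation: [0.688, 0.709, 0.123, 0.099]
contact_force: [0.6, 0.4, -4.5]
width: 56.5
```

Emit:
play_rows([
  [[5,0,0,0,-8.5],[5,0,0,0,-8.5],[5,0,0,0,-8.5],[5,0,0,0,-8.5],[5,0,0,0,-8.5],[5,0,0,0,-8.5],[5,0,0,0,-8.5],[5,0,0,0,-8.5],[5,0,0,0,-8.5],[5,0,0,0,-8.5]],
])

```text
t: 10.6
tcp_pos: [521.1, 102.3, 157.7]
orientation: [0.028, 0.987, 0.023, 0.156]
contact_force: [-0.8, -0.2, -4.5]
width: 56.3
```

Emit:
play_rows([
  [[5,0,0,0,-8.5],[5,0,0,0,-5],[5,0,0,0,0],[5,0,0,0,0],[5,0,0,0,0],[5,0,0,0,0],[5,0,0,0,0]],
])

```text
t: 11.3
tcp_pos: [521.7, 102.5, 158.8]
orientation: [-0.085, 0.984, 0.005, 0.159]
contact_force: [1.1, 0.8, -3.4]
width: 56.0
```

Run:
```python
from st import *
import cv2
st(); cv2.imwrite('pics/side2.png',cv2.resize(snapshot('side')[150:350,180:480,::-1],None,fx=2,fy=2)); st()
```

```text
11.3 [521.678 102.488 158.813] tool z [ 0.311  0.038 -0.95 ] j [ 0.183  0.274  2.096 -0.045  0.454 -1.523] F [ 1.056  0.789 -3.389] M [-0.003  0.304  0.033] w 56.00511900678049
11.35 [521.73  102.457 158.859] tool z [ 0.311  0.038 -0.95 ] j [ 0.183  0.274  2.096 -0.045  0.454 -1.523] F [-0.134  0.47  -4.456] M [0.019 0.33  0.007] w 56.261942719757506
```

View pics/side2.png

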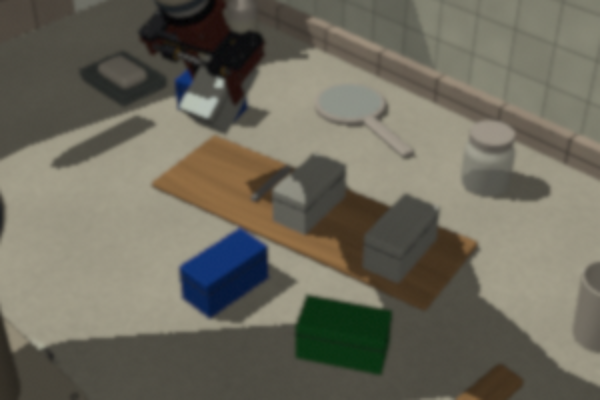

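```bash
cat > avg.py <<'E'
from st import *
a=[]
for i in range(10):
    snapshot('side'); o=get_obs(); a.append(np.r_[o['contact_force'],o['wrist_torque'],o['joint_torque'][4]])
a=np.array(a); st(); print('AVG',a.mean(0),'sd',a.std(0))
E
python3 avg.py
```

```text
11.85 [521.715 102.479 158.885] tool z [ 0.311  0.038 -0.95 ] j [ 0.183  0.274  2.096 -0.045  0.454 -1.523] F [-0.279 -0.199 -4.323] M [ 0.047  0.259 -0.031] w 56.29079824247597
AVG [ 0.119 -0.242 -4.047  0.047  0.32   0.    -1.548] sd [0.322 0.356 0.472 0.022 0.038 0.022 0.   ]
```

Emit:
play_rows([
  [[5,0,0,0,5],[5,0,0,0,8.5],[5,0,0,0,8.5],[5,0,0,0,8.5],[5,0,0,0,8.5],[5,0,0,0,8.5],[5,0,0,0,8.5],[5,0,0,0,8.5],[5,0,0,0,8.5],[5,0,0,0,8.5]],
])

```text
t: 12.85
tcp_pos: [521.7, 102.5, 158.9]
orientation: [0.58, 0.799, 0.108, 0.116]
contact_force: [-0.3, 0.3, -4.9]
width: 55.7
```

Emit:
play_rows([
  [[5,0,0,0,8.5],[5,0,0,0,8.5],[5,0,0,0,8.5],[5,0,0,0,8.5],[5,0,0,0,8.5],[5,0,0,0,8.5],[5,0,0,0,8.5],[5,0,0,0,8.5],[5,0,0,0,8.5],[5,0,0,0,8.5]],
])

```text
t: 13.85
tcp_pos: [521.7, 102.5, 158.9]
orientation: [0.967, 0.197, 0.158, 0.013]
contact_force: [0.1, -0.3, -3.6]
width: 56.0
```

Emit:
play_rows([
  [[5,0,0,0,8.5],[5,0,0,0,5],[5,0,0,0,0],[5,0,0,0,0],[5,0,0,0,0]],
])

```text
t: 14.35
tcp_pos: [521.7, 102.5, 158.9]
orientation: [0.984, 0.086, 0.159, -0.005]
contact_force: [-0.3, 0.1, -4.4]
width: 56.2
```

```bash
python3 avg.py
```

```text
14.85 [521.737 102.471 158.881] tool z [ 0.311  0.038 -0.95 ] j [ 0.183  0.274  2.096 -0.045  0.454  1.618] F [ 0.126 -0.449 -4.584] M [ 0.016  0.464 -0.004] w 56.56050185036492
AVG [-0.041  0.011 -4.248 -0.008  0.439  0.008 -1.679] sd [0.424 0.298 0.431 0.031 0.031 0.027 0.   ]
```

Emit:
play_rows([
  [[5,-1,0,3,0],[5,-1,-0.1,3,0],[5,-1,-0.1,3,0],[5,-0.6,0,1.8,0],[5,-0.3,0,0.9,0],[5,0,0,0,0],[5,0,0,0,0]],
])

```text
t: 15.55
tcp_pos: [522.0, 102.5, 36.1]
orientation: [0.984, 0.085, 0.159, -0.005]
contact_force: [0.5, 0.2, -4.0]
width: 55.9
```

```bash
python3 plan.py 521.6 102.5 32.6
```

```text
15.55 [521.953 102.492  36.144] tool z [ 0.312  0.038 -0.949] j [ 0.183  0.531  2.143 -0.132  0.15   1.708] F [ 0.542  0.164 -3.993] M [-0.028  0.411 -0.101] w 55.94856578471471
M [[ 0.935  0.169  0.312]
 [ 0.166 -0.985  0.038]
 [ 0.314  0.016 -0.949]]
shift cm [-0.144 -0.013  0.325] rows 1 per [-0.144 -0.013  0.325] azim tool x 10.050790332954898 jaw z 0.016372506424057593
```

Emit:
play_rows([
  [[5,-0.1,0,0.35,0],[5,0,0,0,0],[8.78,0,0,0,0],[8.78,0,0,0,0],[8.78,0,0,0,0],[8.78,0,0,0,0],[8.78,0,0,0,0]],
])

```text
t: 16.25
tcp_pos: [521.5, 102.4, 32.0]
orientation: [0.984, 0.085, 0.159, -0.005]
contact_force: [-0.3, -0.0, 0.5]
width: 87.2
```

Emit:
play_rows([
  [[8.78,1,0,-3,0],[8.78,1,0.1,-3,0],[8.78,1,0.1,-3,0]],
])

```text
t: 16.55
tcp_pos: [521.4, 102.0, 127.4]
orientation: [0.984, 0.085, 0.158, -0.005]
contact_force: [0.2, -0.1, 0.2]
width: 87.7
```

```bash
python3 plan.py 555.6 -51.4 130
```

```text
16.55 [521.376 101.972 127.435] tool z [ 0.31   0.038 -0.95 ] j [ 0.182  0.334  2.115 -0.052  0.376  1.625] F [ 0.217 -0.124  0.157] M [ 0.04   0.204 -0.012] w 87.6672197426192
M [[ 0.936  0.169  0.31 ]
 [ 0.166 -0.985  0.038]
 [ 0.312  0.016 -0.95 ]]
shift cm [ 0.738 15.697  0.239] rows 4 per [0.185 3.924 0.06 ] azim tool x 10.05230751428942 jaw z 0.016152589700049368
```

Emit:
play_rows([
  [[8.78,0.2,3.9,0,0],[8.78,0.2,3.9,0,0],[8.78,0.2,3.9,0.1,0],[8.78,0.2,3.9,0.1,0],[8.78,0,0,0,0],[8.78,0,0,0,0]],
])

```text
t: 17.15
tcp_pos: [556.0, -51.0, 129.7]
orientation: [0.984, 0.084, 0.158, -0.005]
contact_force: [-0.1, 0.5, 0.4]
width: 88.1
```

```bash
python3 plan.py 555.6 -51.4 33
```

```text
17.15 [556.012 -51.024 129.697] tool z [ 0.311  0.037 -0.95 ] j [-0.161  0.365  2.053  0.211  0.426  1.06 ] F [-0.132  0.472  0.416] M [0.109 0.269 0.004] w 88.08254916926936
M [[ 0.936  0.167  0.311]
 [ 0.164 -0.986  0.037]
 [ 0.312  0.016 -0.95 ]]
shift cm [-3.066 -0.124  9.17 ] rows 2 per [-1.533 -0.062  4.585] azim tool x 9.911214646128524 jaw z 0.015971548329619133
```

Emit:
play_rows([
  [[8.78,-1.2,0,3.5,0],[8.78,-1.2,-0.1,3.5,0],[8.78,-0.7,0,2.2,0],[8.78,0,0,0,0],[5,0,0,0,0],[5,0,0,0,0],[5,0,0,0,0],[5,0,0,0,0],[5,0,0,0,0],[5,0,0,0,0]],
], squeeze=35)

```text
t: 18.15
tcp_pos: [556.4, -51.0, 34.0]
orientation: [0.984, 0.085, 0.159, -0.005]
contact_force: [-2.2, 1.2, 7.6]
width: 56.3
```

```bash
python3 st.py
```

```text
18.15 [556.419 -50.992  33.988] tool z [ 0.313  0.038 -0.949] j [-0.161  0.558  2.081  0.427  0.213  0.832] F [-2.23   1.237  7.606] M [0.629 0.123 0.249] w 56.279705696481656
```

Emit:
play_rows([
  [[5,0.5,0,-1.5,0],[5,1,0.1,-3,0],[5,1,0.1,-3,0],[5,1,0,-3,0],[5,0.5,0,-1.5,0],[5,0,0,0,0],[5,0,0,0,0],[5,0,0,0,0],[5,0,0,0,0]],
])

```text
t: 19.05
tcp_pos: [555.2, -50.8, 157.8]
orientation: [0.984, 0.085, 0.157, -0.006]
contact_force: [0.3, -0.5, -4.6]
width: 56.0
```

```bash
python3 avg.py
```

```text
19.55 [556.199 -50.906 159.322] tool z [ 0.311  0.038 -0.95 ] j [-0.161  0.311  2.036  0.184  0.494  1.088] F [-0.018  0.526 -3.704] M [-0.023  0.417  0.043] w 56.01216557991563
AVG [-0.073 -0.026 -4.04   0.006  0.416 -0.006 -1.5  ] sd [0.427 0.468 0.562 0.017 0.028 0.034 0.004]
```

Emit:
play_rows([
  [[5,0,0,0,-5],[5,0,0,0,-8.5],[5,0,0,0,-8.5],[5,0,0,0,-8.5],[5,0,0,0,-8.5],[5,0,0,0,-8.5],[5,0,0,0,-8.5],[5,0,0,0,-8.5],[5,0,0,0,-8.5],[5,0,0,0,-8.5]],
])

```text
t: 20.55
tcp_pos: [556.3, -50.9, 159.4]
orientation: [0.687, 0.709, 0.123, 0.1]
contact_force: [0.1, -0.4, -4.2]
width: 56.0
```

Emit:
play_rows([
  [[5,0,0,0,-8.5],[5,0,0,0,-8.5],[5,0,0,0,-8.5],[5,0,0,0,-8.5],[5,0,0,0,-8.5],[5,0,0,0,-8.5],[5,0,0,0,-8.5],[5,0,0,0,-8.5],[5,0,0,0,-8.5],[5,0,0,0,-8.5]],
])

```text
t: 21.55
tcp_pos: [556.3, -50.9, 159.5]
orientation: [0.028, 0.987, 0.024, 0.157]
contact_force: [0.3, 1.4, -3.6]
width: 56.1
```

Emit:
play_rows([
  [[5,0,0,0,-8.5],[5,0,0,0,-5],[5,0,0,0,0],[5,0,0,0,0],[5,0,0,0,0]],
])

```text
t: 22.05
tcp_pos: [556.2, -50.9, 159.4]
orientation: [-0.084, 0.984, 0.006, 0.159]
contact_force: [-0.4, -0.5, -4.1]
width: 56.0
```

```bash
python3 avg.py
```

```text
22.55 [556.218 -50.915 159.368] tool z [ 0.311  0.038 -0.95 ] j [-0.161  0.311  2.036  0.184  0.494 -2.053] F [ 0.508  0.348 -4.172] M [0.04  0.282 0.002] w 56.201433868979024
AVG [ 0.111  0.081 -4.17   0.081  0.276  0.013 -1.382] sd [0.333 0.568 0.26  0.022 0.024 0.027 0.   ]
```

Emit:
play_rows([
  [[5,0,0,0,5],[5,0,0,0,8.5],[5,0,0,0,8.5],[5,0,0,0,8.5],[5,0,0,0,8.5],[5,0,0,0,8.5],[5,0,0,0,8.5],[5,0,0,0,8.5],[5,0,0,0,8.5],[5,0,0,0,8.5]],
])

```text
t: 23.55
tcp_pos: [556.2, -50.9, 159.3]
orientation: [0.58, 0.799, 0.108, 0.116]
contact_force: [0.2, 1.0, -5.0]
width: 56.3
```

Emit:
play_rows([
  [[5,0,0,0,8.5],[5,0,0,0,8.5],[5,0,0,0,8.5],[5,0,0,0,8.5],[5,0,0,0,8.5],[5,0,0,0,8.5],[5,0,0,0,8.5],[5,0,0,0,8.5],[5,0,0,0,8.5],[5,0,0,0,8.5]],
])

```text
t: 24.55
tcp_pos: [556.2, -50.9, 159.3]
orientation: [0.967, 0.197, 0.158, 0.013]
contact_force: [-0.1, -0.1, -4.2]
width: 55.9
```

Emit:
play_rows([
  [[5,0,0,0,8.5],[5,0,0,0,5],[5,0,0,0,0],[5,0,0,0,0],[5,0,0,0,0]],
])

```text
t: 25.05
tcp_pos: [556.2, -50.9, 159.4]
orientation: [0.984, 0.086, 0.159, -0.005]
contact_force: [-0.1, -0.0, -4.3]
width: 56.0
```

```bash
python3 avg.py
```

```text
25.55 [556.208 -50.915 159.365] tool z [ 0.311  0.038 -0.95 ] j [-0.161  0.311  2.036  0.184  0.494  1.088] F [-0.172 -0.206 -5.192] M [-0.075  0.435 -0.029] w 56.36152063110516
AVG [ 0.146 -0.021 -4.232 -0.039  0.502 -0.005 -1.573] sd [0.282 0.638 0.557 0.039 0.034 0.026 0.001]
```

Emit:
play_rows([
  [[5,-1,0,3,0],[5,-1,-0.1,3,0],[5,-1,-0.1,3,0],[5,-0.6,0,1.8,0],[5,-0.3,0,0.9,0],[5,-0.1,0,0.3,0],[5,0,0,0,0]],
])

```text
t: 26.25
tcp_pos: [555.2, -50.9, 33.3]
orientation: [0.984, 0.085, 0.158, -0.006]
contact_force: [-7.6, -0.2, 7.7]
width: 56.3
```

Emit:
play_rows([
  [[5,0,0,0.1,0],[8.78,0,0,0,0],[8.78,0,0,0,0],[8.78,0,0,0,0],[8.78,0,0,0,0],[8.78,0,0,0,0],[8.78,1,0,-3,0],[8.78,1,0.1,-3,0],[8.78,1,0.1,-3,0]],
])

```text
t: 27.15
tcp_pos: [556.1, -51.4, 127.4]
orientation: [0.984, 0.085, 0.158, -0.005]
contact_force: [0.2, -0.5, 0.3]
width: 87.5
```

```bash
python3 plan.py 571.5 -210.4 130
```

```text
27.15 [556.107 -51.408 127.361] tool z [ 0.31   0.037 -0.95 ] j [-0.162  0.369  2.053  0.214  0.422  1.054] F [ 0.227 -0.502  0.279] M [0.019 0.197 0.027] w 87.48552705923244
M [[ 0.936  0.169  0.31 ]
 [ 0.166 -0.985  0.037]
 [ 0.312  0.016 -0.95 ]]
shift cm [-1.113 15.933 -0.369] rows 4 per [-0.278  3.983 -0.092] azim tool x 10.04509974170055 jaw z 0.016325021146160433
```

Emit:
play_rows([
  [[8.78,-0.3,4,-0.1,0],[8.78,-0.3,4,-0.1,0],[8.78,-0.3,4,-0.1,0],[8.78,-0.2,3.9,0,0],[8.78,0,0,0,0],[8.78,0,0,0,0]],
])

```text
t: 27.75
tcp_pos: [571.8, -210.6, 128.4]
orientation: [0.984, 0.084, 0.158, -0.006]
contact_force: [-0.1, 1.3, 0.8]
width: 87.9
```

```bash
python3 - <<'E'
from st import *
import cv2
cv2.imwrite('pics/wrist3.png',snapshot('wrist')[:,:,::-1])
E
python3 plan.py 571.5 -210.4 34
```

```text
27.8 [ 571.535 -209.578  128.282] tool z [ 0.31   0.038 -0.95 ] j [-0.458  0.439  1.925  0.342  0.536  0.666] F [-0.454  0.525  0.446] M [ 0.002  0.233 -0.024] w 87.56506486746379
M [[ 0.936  0.169  0.31 ]
 [ 0.165 -0.986  0.038]
 [ 0.312  0.015 -0.95 ]]
shift cm [-2.958 -0.065  8.952] rows 2 per [-1.479 -0.032  4.476] azim tool x 10.004209909514776 jaw z 0.015396328379215443
```

View pics/wrist3.png

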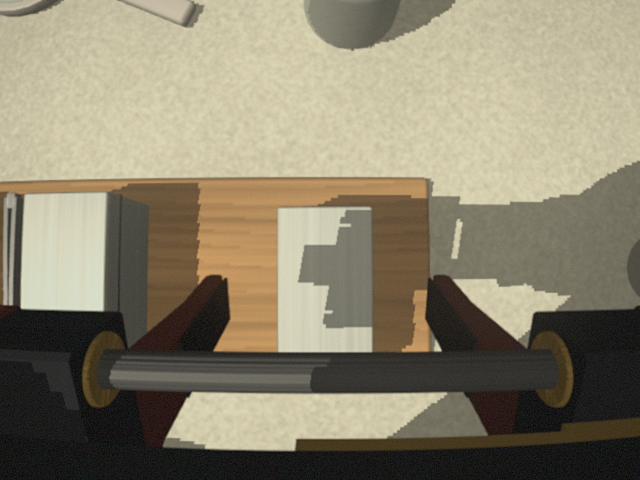

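Emit:
play_rows([
  [[8.78,-1.2,0,3.5,0],[8.78,-1.1,-0.1,3.5,0],[8.78,-0.7,0,2.0,0],[8.78,0,0,0,0],[5,0,0,0,0],[5,0,0,0,0],[5,0,0,0,0],[5,0,0,0,0],[5,0,0,0,0],[5,0,0,0,0]],
], squeeze=35)

```text
t: 28.8
tcp_pos: [572.5, -210.7, 35.1]
orientation: [0.984, 0.085, 0.159, -0.005]
contact_force: [-1.4, 2.4, 7.5]
width: 56.1
```

```bash
python3 st.py
```

```text
28.8 [ 572.491 -210.655   35.076] tool z [ 0.312  0.038 -0.949] j [-0.46   0.605  1.948  0.511  0.36   0.479] F [-1.443  2.365  7.524] M [0.616 0.144 0.286] w 56.06852422830802
```

Emit:
play_rows([
  [[5,0.5,0,-1.5,0],[5,1,0.1,-3,0],[5,1,0.1,-3,0],[5,1,0,-3,0],[5,0.5,0,-1.5,0],[5,0,0,0,0],[5,0,0,0,0],[5,0,0,0,0],[5,0,0,0,0]],
])

```text
t: 29.7
tcp_pos: [571.4, -210.1, 158.8]
orientation: [0.984, 0.085, 0.157, -0.006]
contact_force: [1.0, 0.4, -4.7]
width: 56.0
```

```bash
python3 avg.py
```

```text
30.2 [ 572.391 -210.473  160.391] tool z [ 0.311  0.038 -0.95 ] j [-0.459  0.388  1.906  0.309  0.6    0.705] F [-0.213 -0.242 -3.287] M [-0.003  0.421  0.03 ] w 56.29382247234893
AVG [ 0.082 -0.302 -3.633 -0.011  0.398  0.006 -1.099] sd [0.462 0.537 0.467 0.026 0.018 0.02  0.004]
```

Emit:
play_rows([
  [[5,0,0,0,-3],[5,0,0,0,-8.5],[5,0,0,0,-8.5],[5,0,0,0,-8.5],[5,0,0,0,-8.5],[5,0,0,0,-8.5],[5,0,0,0,-8.5],[5,0,0,0,-8.5],[5,0,0,0,-8.5],[5,0,0,0,-8.5]],
])

```text
t: 31.2
tcp_pos: [572.4, -210.5, 160.5]
orientation: [0.7, 0.697, 0.125, 0.098]
contact_force: [-0.3, 0.4, -2.7]
width: 56.0
```

Emit:
play_rows([
  [[5,0,0,0,-8.5],[5,0,0,0,-8.5],[5,0,0,0,-8.5],[5,0,0,0,-8.5],[5,0,0,0,-8.5],[5,0,0,0,-8.5],[5,0,0,0,-8.5],[5,0,0,0,-8.5],[5,0,0,0,-8.5],[5,0,0,0,-8.5]],
])

```text
t: 32.2
tcp_pos: [572.4, -210.5, 160.5]
orientation: [0.045, 0.986, 0.026, 0.157]
contact_force: [-0.0, 0.1, -4.7]
width: 56.0
```

Emit:
play_rows([
  [[5,0,0,0,-8.5],[5,0,0,0,-3],[5,0,0,0,0],[5,0,0,0,0],[5,0,0,0,0]],
])

```text
t: 32.7
tcp_pos: [572.4, -210.5, 160.5]
orientation: [-0.05, 0.986, 0.011, 0.158]
contact_force: [0.0, 0.5, -4.1]
width: 55.6
```

```bash
python3 avg.py
```

```text
33.2 [ 572.342 -210.452  160.376] tool z [ 0.311  0.038 -0.95 ] j [-0.459  0.388  1.906  0.309  0.6   -2.367] F [-0.387  1.034 -3.102] M [0.001 0.303 0.024] w 55.79526893454504
AVG [-0.035  0.142 -3.837  0.039  0.298  0.014 -1.057] sd [0.537 0.596 0.441 0.025 0.025 0.036 0.   ]
```

Emit:
play_rows([
  [[5,0,0,0,3],[5,0,0,0,8.5],[5,0,0,0,8.5],[5,0,0,0,8.5],[5,0,0,0,8.5],[5,0,0,0,8.5],[5,0,0,0,8.5],[5,0,0,0,8.5],[5,0,0,0,8.5],[5,0,0,0,8.5]],
])

```text
t: 34.2
tcp_pos: [572.4, -210.5, 160.4]
orientation: [0.594, 0.789, 0.11, 0.114]
contact_force: [-0.3, -0.4, -3.6]
width: 56.1
```

Emit:
play_rows([
  [[5,0,0,0,8.5],[5,0,0,0,8.5],[5,0,0,0,8.5],[5,0,0,0,8.5],[5,0,0,0,8.5],[5,0,0,0,8.5],[5,0,0,0,8.5],[5,0,0,0,8.5],[5,0,0,0,8.5],[5,0,0,0,8.5]],
])

```text
t: 35.2
tcp_pos: [572.4, -210.5, 160.4]
orientation: [0.971, 0.18, 0.158, 0.01]
contact_force: [-0.0, 0.6, -3.6]
width: 56.3
```

Emit:
play_rows([
  [[5,0,0,0,8.5],[5,0,0,0,3],[5,0,0,0,0],[5,0,0,0,0],[5,0,0,0,0]],
])

```text
t: 35.7
tcp_pos: [572.4, -210.4, 160.4]
orientation: [0.984, 0.086, 0.159, -0.005]
contact_force: [-0.9, 0.3, -3.2]
width: 56.2
```

```bash
python3 avg.py
```

```text
36.2 [ 572.397 -210.483  160.454] tool z [ 0.311  0.038 -0.95 ] j [-0.459  0.388  1.906  0.309  0.6    0.705] F [ 0.716  0.205 -4.476] M [0.006 0.438 0.03 ] w 55.96711221082725
AVG [ 0.17  -0.266 -3.818  0.009  0.409  0.015 -1.108] sd [0.374 0.455 0.554 0.02  0.025 0.025 0.   ]
```

Emit:
play_rows([
  [[5,-1,0,3,0],[5,-1,-0.1,3,0],[5,-1,-0.1,3,0],[5,-0.6,0,1.8,0],[5,-0.3,0,0.9,0],[5,-0.1,0,0.3,0],[5,0,0,0,0]],
])

```text
t: 36.9
tcp_pos: [572.1, -210.8, 34.9]
orientation: [0.984, 0.085, 0.159, -0.005]
contact_force: [-0.1, 0.8, -4.0]
width: 55.9
```

Emit:
play_rows([
  [[5,0,0,0,0],[8.78,0,0,0,0],[8.78,0,0,0,0],[8.78,0,0,0,0],[8.78,0,0,0,0],[8.78,0,0,0,0],[8.78,1,0,-3,0],[8.78,1,0.1,-3,0],[8.78,1,0.1,-3,0]],
])

```text
t: 37.8
tcp_pos: [572.0, -210.9, 129.5]
orientation: [0.984, 0.085, 0.158, -0.006]
contact_force: [0.1, 0.1, -0.1]
width: 88.1
```

```bash
python3 plan.py 556 -51 130
```

```text
37.8 [ 571.985 -210.922  129.483] tool z [ 0.31   0.038 -0.95 ] j [-0.46   0.438  1.922  0.341  0.539  0.666] F [ 0.066  0.116 -0.112] M [0.063 0.19  0.028] w 88.10419680498198
M [[ 0.936  0.169  0.31 ]
 [ 0.166 -0.985  0.038]
 [ 0.312  0.016 -0.95 ]]
shift cm [  1.167 -16.029   0.06 ] rows 4 per [ 0.292 -4.007  0.015] azim tool x 10.032178157183376 jaw z 0.01595903178591848
```

Emit:
play_rows([
  [[8.78,0.3,-4,0,0],[8.78,0.3,-4,0,0],[8.78,0.3,-4,0,0],[8.78,0.3,-4,0,0],[8.78,0,0,0,0],[8.78,0,0,0,0]],
])

```text
t: 38.4
tcp_pos: [556.7, -50.5, 130.1]
orientation: [0.984, 0.086, 0.159, -0.005]
contact_force: [0.3, 0.0, -0.1]
width: 87.9
```

```bash
python3 - <<'E'
from st import *
import cv2
cv2.imwrite('pics/wrist4.png',snapshot('wrist')[:,:,::-1])
E
python3 plan.py 556 -51 34
```

```text
38.45 [556.918 -51.459 130.16 ] tool z [ 0.312  0.038 -0.949] j [-0.162  0.365  2.052  0.213  0.426  1.055] F [ 0.061 -0.373  0.161] M [ 0.049  0.197 -0.007] w 87.84129245526069
M [[ 0.935  0.17   0.312]
 [ 0.166 -0.985  0.038]
 [ 0.314  0.017 -0.949]]
shift cm [-3.094 -0.221  9.103] rows 2 per [-1.547 -0.11   4.551] azim tool x 10.092502091628484 jaw z 0.016662654499576622
```

View pics/wrist4.png

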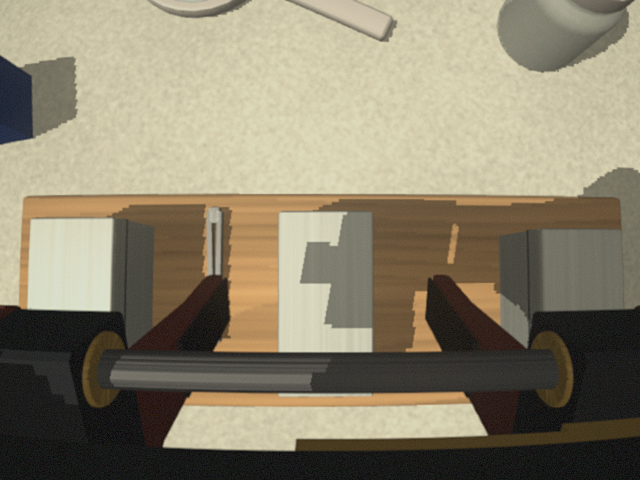

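Emit:
play_rows([
  [[8.78,-1.2,-0.1,3.5,0],[8.78,-1.2,-0.1,3.5,0],[8.78,-0.7,0,2.1,0],[8.78,0,0,0,0],[5,0,0,0,0],[5,0,0,0,0],[5,0,0,0,0],[5,0,0,0,0],[5,0,0,0,0],[5,0,0,0,0]],
], squeeze=40)

```text
t: 39.45
tcp_pos: [556.1, -51.1, 35.0]
orientation: [0.983, 0.085, 0.16, -0.005]
contact_force: [-2.2, -0.2, 6.4]
width: 56.1
```

Emit:
play_rows([
  [[5,0.5,0,-1.5,0],[5,1,0.1,-3,0],[5,1,0.1,-3,0],[5,1,0,-3,0],[5,0.5,0,-1.5,0],[5,0,0,0,0],[5,0,0,0,0],[5,0,0,0,0]],
])

```text
t: 40.25
tcp_pos: [554.6, -50.7, 158.8]
orientation: [0.984, 0.085, 0.157, -0.006]
contact_force: [-0.6, 0.2, -4.7]
width: 56.0
```

```bash
python3 avg.py
```

```text
40.75 [555.862 -50.948 160.149] tool z [ 0.311  0.038 -0.95 ] j [-0.161  0.309  2.036  0.184  0.496  1.089] F [ 0.596 -0.6   -4.25 ] M [-0.049  0.482 -0.041] w 56.0266026985991
AVG [ 0.01  -0.258 -3.989 -0.021  0.504 -0.007 -1.557] sd [0.62  0.466 0.484 0.026 0.028 0.03  0.006]
```

Emit:
play_rows([
  [[5,1,0,0.3,0],[5,2,0,0.6,0],[5,2.5,0,0.8,0],[5,2.5,0,0.8,0],[5,2.5,0,0.8,0],[5,2.5,0,0.8,0],[5,1.5,0,0.5,0],[5,0.7,0,0.2,0],[5,0,0,0,0],[5,0,0,0,0]],
])

```text
t: 41.75
tcp_pos: [712.2, -23.9, 161.8]
orientation: [0.984, 0.085, 0.158, -0.006]
contact_force: [-0.6, 0.4, -4.0]
width: 56.3
```

```bash
python3 avg.py
python3 - <<'E'
from st import *
import cv2
cv2.imwrite('pics/side5.png',cv2.resize(snapshot('side')[130:330,200:480,::-1],None,fx=2.5,fy=2.5))
o=st(); M=R.from_quat(o['orientation']).as_matrix()
t=o['tcp_pos']-18.7*M[:,2]-[544.4,-52.4,0]; a=np.radians(9.9)
print('tray frame',t[0]*np.cos(a)+t[1]*np.sin(a),-t[0]*np.sin(a)+t[1]*np.cos(a),'grasp z',t[2])
E
```

```text
42.25 [712.895 -24.02  162.401] tool z [ 0.311  0.038 -0.95 ] j [-0.077  0.504  1.699  0.105  0.628  1.246] F [ 0.17   0.956 -3.655] M [-0.014  0.488  0.054] w 56.159748844491
AVG [ 0.342  0.186 -4.08  -0.022  0.49   0.008 -1.661] sd [0.411 0.493 0.352 0.028 0.026 0.029 0.007]
42.3 [712.918 -23.98  162.368] tool z [ 0.311  0.038 -0.95 ] j [-0.077  0.504  1.699  0.105  0.628  1.246] F [ 0.313  0.394 -4.266] M [0.001 0.491 0.024] w 56.18188626563535
tray frame 165.04197293376885 -0.6694457805503902 grasp z 180.12601652668388
```

View pics/side5.png

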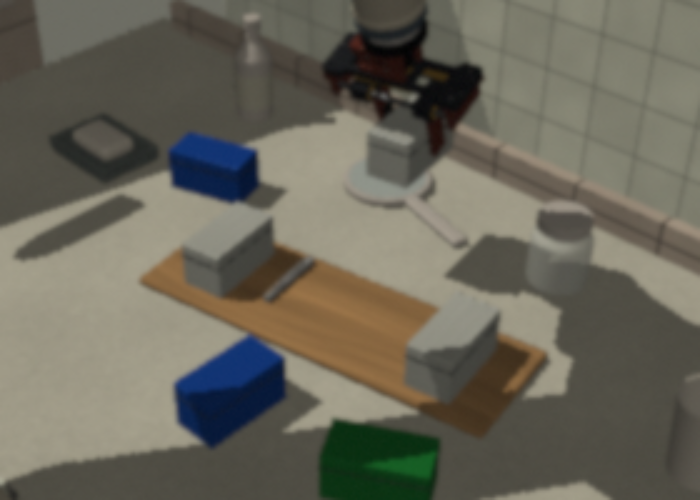

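```bash
python3 -c "from station import sign_off; print(sign_off())"
```

```text
the job is handed in; nothing more can be done
None
```

The middle tin was the one that rattled. The job is handed in with that tin held level in the gripper beyond the tray's far edge, about 42 s into the 72 s limit.

**How I rocked them:** the moves only allow a turn about the tool's own axis. I therefore pushed the arm against its reach limit until the tool kept a tilt of about 18.5°. Turning a gripped tin half round then tips it about 37° and back to level. I did this in the air above each tin's own place, left then middle then right. The right tin got a slightly shorter turn, 176°, to stay clear of a joint limit.

**Which one rattles:** the wrist moment about the tipping axis, in Nm:

| Tin | Level before | Tipped | Level after |
|---|---|---|---|
| Left | 0.40 (single reading) | 0.32 | 0.44 |
| Middle | 0.42 | 0.28 | 0.50 |
| Right | 0.40 | 0.30 | 0.41 |

Only the middle tin read clearly differently afterwards, and it still read 0.50 when I picked it up again. The swing was a bit smaller than the full ±0.08 Nm the ball could give. The left tin's "before" value is weaker evidence, because I did not average it.

**Last checks:**
- **Held tin:** the grasp point is about 165 mm ahead of the tray's centre, so about 85 mm past the far edge. It is within 1 mm of the middle sideways and about 180 mm up, with the tin's centre roughly 10 mm lower.
- **Other things:** in the last picture both silent tins stand upright in their places, and the tweezer and soap dish look undisturbed. I did not measure the tins' final positions, and the tumbler (only its edge) and nail brush are not properly in that view.

I viewed 8 pictures in all. Signing off reports no verdict.

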